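# Tip two plaster casts from their heels onto their bases

### The job

Two plaster dental casts, one grey and one yellow, were left standing on their flat heels to drain. Tip each one over, where it stands, by pushing gently with the fingertips against its row of teeth, so that both end up lying flat on their bases with the teeth up. Do not pick up, carry or drag them, never let one fall on its teeth, and leave the other things alone.

Things in the scene. Friction and masses are not known exactly. Their poses are not given: they have to be found in the camera images.
- cast_grey_mid (a point): Middle of the 15 mm thick base slab of the blue-grey cast (55 heel to front, 68 wide, 26 thick with teeth). +x: heel to front, +z: base to teeth. Front teeth: 18 mm along +x, tips 17 mm along +z. Starts on its heel: +x up, point 27 above the worktop, top edge 55, teeth facing anywhere from robot to left; lying teeth up: point 8 above. Loose, about 85 g, topples when leant some 15 degrees.
- cast_yellow_mid (a point): The same point and axes of the yellow cast (58 mm heel to front, 72 wide, slab 16, 27 thick with teeth). Front teeth: 19 mm along +x, tips 19 mm along +z. Starts on its heel: point 29 mm above the worktop, top edge 58, teeth facing anywhere from the robot to the left; lying: 8 mm. Loose, about 90 g. Which cast stands at the left and which ahead changes.
- cast_white: White plaster cast, 60 x 73 mm, 28 mm high, already lying on its base with its teeth up, to the right. A bystander; origin at the centre of its underside.
- jar_wax: Small round jar with a red lid, 44 mm across, 50 mm high, to the left behind. A bystander; origin at the centre of its underside. Left of it the wall pier rises (y over 0.34, from x = 0.45 on).
- tumbler: Clear grey drinking tumbler, 66 mm across, 78 mm high, at the back between the vibrator and the trimmer. A bystander; origin at the centre of its underside. The vibrator (104 mm high) fills x 0.51 to 0.68, y 0.05 to 0.18; the tall trimmer begins about x = 0.43, y = -0.08 and spreads back and right: keep the gripper's body clear of it.
- bur_block: Wooden block with small burs standing in it, 34 x 70 mm, 43 mm high, at the right. A bystander; origin at the centre of its underside.
There are look-alikes about, which are no part of the job. Leave any turquoise look-alike of the part that bears cast_grey_mid alone.

How it is judged:
By the outcome, as a careful person would: the job done as asked, in the order asked, and still so for the second after the job is handed in, with the robot touching nothing.
It also fails if it takes over 38 s, if anything falls off the work surface, if the arm or the gripper's body presses on something with over 40 N, if the wrist force passes 120 N, or if a joint passes its speed limit or range.

### The arm

A 6-joint arm with a two-finger parallel gripper is mounted at the origin on a cart in front of the work surface, level with it; the furniture and walls round the work are solid. World frame = base frame: x ahead of the robot, y to its left, z up, the work surface at z = 0. Lengths are in m, angles in degrees, forces in N, time in s.
With the tool pointing down it reaches from about 0.4 to 0.825 m from the base axis. Payload 7 kg.
Tool frame: the origin (TCP) lies between the finger pads; the fingertips stand 25 mm ahead of it and the grasp point (between the pads) lies 6 mm ahead of it; z points along the fingers, y is the line along which they close (so a half turn about z gives the same grasp; the last joint's range is limited). The gripper opens to 88 mm and grips with 3 to 60 N. Pads are 19 mm wide; open, the fingers measure 130 mm over their backs; the gripper's body (78 mm by 193 mm) begins 47 mm behind the grasp point.
Start: joints at [-58.149, 20.546, 0.682, 0, -70.136, -16.507], TCP at [0.179, -0.651, 0.252] pointing down, gripper open.
Joint ranges: [-176.03, 176.03], [-82.01, 121.73], [-58.28, 71.71], [-173.87, 95.51], [-174.79, -0.11], [-173.66, 173.66]. Speed limits (degrees/s): [136.94, 136.94, 172.46, 180, 180, 180].

### API

Orientations are given as [roll, pitch, yaw] about the fixed x, y, z axes, in that order (R = Rz(yaw) Ry(pitch) Rx(roll)).
In Python, from plant import r gives the robot as it stands.
- The arm moves only by the shell command python3 -m crank 'ROWS' [FORCE]. ROWS is JSON, a list of rows, each a list of 3 entries, a list of its own where there are three numbers: the turn, a rotation vector about the tool's x, y, z in degrees, then the shift along the tool's x, y, z in cm, then the closure, from -1 (fully open) to 1 (shut). In form: [[[wx, wy, wz], [dx, dy, dz], fingers], ...]. A call has 1 to 8 rows; each row shifts and turns the commanded pose from where the row before left it, along the tool's axes as they then stand; what a row does not reach is not made up. A row lasts 1/10 s, in which the tool goes at most 50 mm and 8.59 degrees, less where a joint would pass 70% of its speed; a pose out of reach is approached as far as the arm can. A call with a gripper value outside its range is refused whole. The fingers move at their own pace and stop on an object; FORCE is the grip in N (left out, the last holds). Time passes only in rows, so rows that do not move let the fingers close. It gives the time, the measured TCP pose, the force, the opening and the grip force at its end, in the units of the state.
- r.get_state(): the state, without advancing time (a new reading comes with each control period).
- r.capture(name): name is "side" or "top" or "wrist"; returns a dict with "color" (480x640x3 uint8, red, green, blue), "range_z" (480x640 float32, m along the optical axis (not along the pixel's ray), 0 where there is no reading), "intrinsics" (3x3 intrinsics, pixels), "world_from_camera" (4x4, takes a point from camera to world coordinates); the wrist camera has in their place "hand_eye" (4x4, takes a point from camera to tool coordinates, whose origin is the TCP and whose axes are the flange's). Camera axes: x right, y down, z forward; pixel columns grow to the right and rows downward; lengths in m; the calibration is good to about 2 mm. A picture is of the moment at which its call begins: read the wrist's pose just before it.
- r.close_job(): hands the job in; it is judged then, once.
The state is a dict: "time_s": time; "joints": joint angles; "qd": joint speeds; "joint_torque": joint torques, N m; "tcp_pos": TCP position; "eef_rot": TCP orientation; "contact_force": force on the tool from outside, world axes, zero at the start; "moment": the same for the moment, N m; "gripper_width": finger opening in m; "gripper_force": force on a finger pad.
Only numpy, scipy, OpenCV 4.12 (cv2) and the standard library are available. Lean on these libraries where they do the work, as an engineer would, in place of code of your own. Each camera call takes 0.05 s, during which the arm holds its last target. There are 200 camera calls.

## Working session

There is one attempt and no reset: what is moved stays moved. The work goes in short steps, Python scripts to look and compute and a shell command to move; the robot and the scene stay as the last step left them, time stands still between calls to the robot, and variables do not carry over. Pictures are saved under pics/ and viewed, at most 10 in all, crops included, and the job is handed in when it is done.

```bash
mkdir -p pics; ls; python3 - <<'E'
from plant import r
import cv2,numpy as np,pickle
s=r.get_state();print(s['tcp_pos'],s['eef_rot'],s['time_s'],s['gripper_width'])
for n in('side','top'):
    c=r.capture(n);pickle.dump(c,open(f'pics/{n}.pkl','wb'))
    cv2.imwrite(f'pics/{n}0.png',c['color'][...,::-1]);print(n,np.round(c['world_from_camera'],3).tolist(),c['intrinsics'].tolist())
E
```

```text
pics
[ 0.17847209 -0.65051922  0.25063362] [ 1.79906756e+02 -6.88900599e-03 -1.64665168e+02] 0.0 0.08711404883012454
side [[-0.764, -0.325, 0.558, -0.292], [-0.645, 0.412, -0.643, 0.911], [-0.021, -0.851, -0.524, 0.811], [0.0, 0.0, 0.0, 1.0]] [[573.6623929525273, 0.0, 315.9985297817778], [0.0, 573.6623929525273, 236.92233132946626], [0.0, 0.0, 1.0]]
top [[0.003, -0.994, 0.11, 0.418], [-1.0, -0.004, -0.011, -0.033], [0.011, -0.11, -0.994, 1.051], [0.0, 0.0, 0.0, 1.0]] [[485.5967510363852, 0.0, 327.5970021610182], [0.0, 485.5967510363852, 239.16617073432215], [0.0, 0.0, 1.0]]
```

View pics/top0.png

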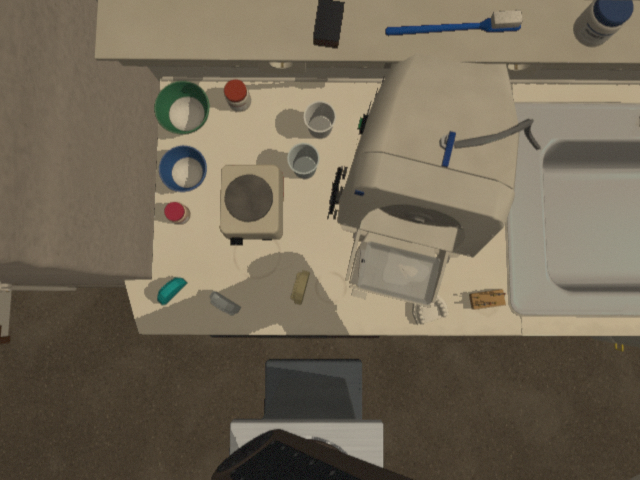

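View pics/side0.png

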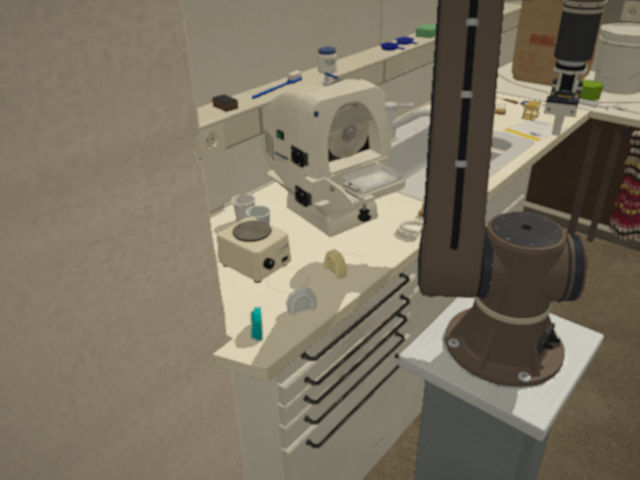

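The top view shows the grey cast at (224,302), the yellow at (301,287) and the turquoise look-alike at (172,290). In the side view grey is at (302,302) and yellow at (335,263), with their tooth sides facing the camera.

```bash
cat > h.py <<'E'
import numpy as np,cv2
def cloud(c,T):
    z=c['range_z'];K=c['intrinsics'];v,u=np.indices(z.shape)
    p=np.stack([(u-K[0,2])/K[0,0]*z,(v-K[1,2])/K[1,1]*z,z],-1)
    return p@T[:3,:3].T+T[:3,3]
def box(P,m):
    q=P[m];return np.round([np.percentile(q,2,0),np.median(q,0),np.percentile(q,98,0)],3).tolist()
E
python3 - <<'E'
import pickle,numpy as np,cv2
from h import *
R={'top':{'grey':(200,285,250,320),'yel':(285,265,315,310),'turq':(150,272,192,308)},'side':{'grey':(282,285,320,318),'yel':(320,245,352,282)}}
for n in('top','side'):
    c=pickle.load(open(f'pics/{n}.pkl','rb'));P=cloud(c,c['world_from_camera'])
    for k,(a,b,d,e) in R[n].items():
        m=np.zeros(P.shape[:2],bool);m[b:e,a:d]=1
        m&=(c['range_z']>0)&(P[...,2]>.015)&(P[...,2]<.1)
        q=P[m]; print(n,k,m.sum(),box(P,m))
        t=q[q[:,2]>(.04 if n=='top' else .015)][:,:2]
        if len(t)>5: 
            (cx,cy),(w,h),a=cv2.minAreaRect(t.astype(np.float32)*1000);print('  rect mm',round(cx),round(cy),round(w),round(h),round(a,1)); vx=np.linalg.eigh(np.cov(t.T))[1][:,1];print('  long axis ang',np.degrees(np.arctan2(vx[1],vx[0])))
    # crops
    s=cv2.resize(c['color'][...,::-1][240:345,140:340] if n=='top' else c['color'][...,::-1][235:340,240:380],None,fx=4,fy=4,interpolation=cv2.INTER_CUBIC)
    cv2.imwrite(f'pics/{n}crop.png',s)
a=cv2.imread('pics/topcrop.png');b=cv2.imread('pics/sidecrop.png')
im=np.zeros((600,800,3),np.uint8);x=cv2.resize(a,(560,294));im[:294,:560]=x;im[300:300+300,:400]=cv2.resize(b,(400,300));cv2.imwrite('pics/crops.png',im)
E
```

```text
top grey 389 [[0.375, 0.142, 0.018], [0.395, 0.17, 0.048], [0.417, 0.199, 0.059]]
  rect mm 395 174 56 23 58.6
  long axis ang 58.993817804478205
top yel 400 [[0.397, -0.001, 0.019], [0.43, 0.015, 0.051], [0.462, 0.031, 0.061]]
  rect mm 429 16 24 62 75.6
  long axis ang 165.39618057305245
top turq 426 [[0.396, 0.259, 0.017], [0.423, 0.281, 0.046], [0.448, 0.306, 0.058]]
  rect mm 424 287 25 56 45.9
  long axis ang 135.69812081171
side grey 501 [[0.374, 0.15, 0.017], [0.394, 0.178, 0.038], [0.416, 0.202, 0.057]]
  rect mm 395 175 66 31 58.9
  long axis ang 55.573470418588464
side yel 393 [[0.395, 0.007, 0.017], [0.419, 0.02, 0.04], [0.458, 0.032, 0.06]]
  rect mm 429 16 31 74 79.0
  long axis ang 172.65077638802506
```

View pics/crops.png

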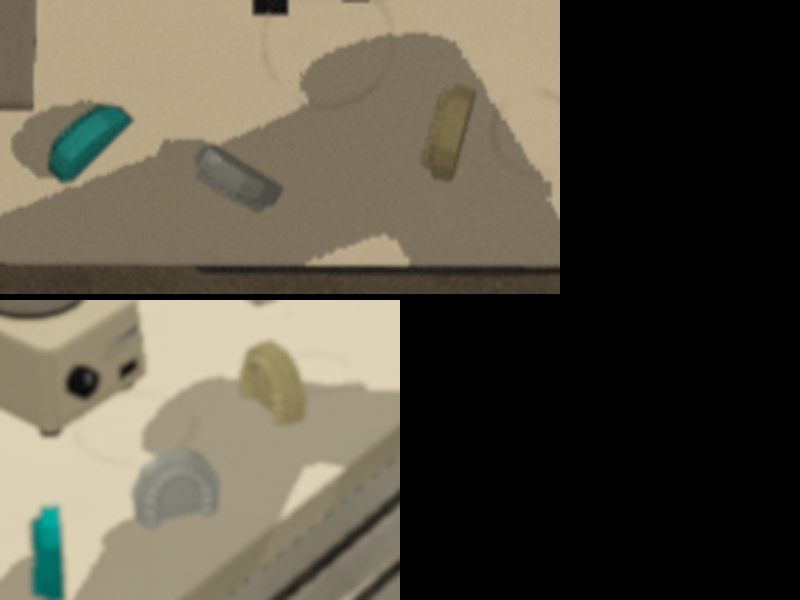

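The crops confirm it: grey's tooth arch faces the side camera (about 148° in world), and yellow's teeth face left (about 76°). I'll check the corridor heights before moving.

```bash
cat >> h.py <<'E'
def plan(pos,yaw,s):
    "turn about tool z (deg) then shift (cm) in tool axes after turn, to reach pos with tool down at yaw"
    from scipy.spatial.transform import Rotation as R
    cur=R.from_euler('xyz',s['eef_rot'],degrees=True);tgt=R.from_euler('xyz',[180,0,yaw],degrees=True)
    w=(cur.inv()*tgt).as_rotvec(degrees=True);d=tgt.inv().apply(np.array(pos)-s['tcp_pos'])*100
    return np.round(w,1),np.round(d,2)
E
python3 - <<'E'
import pickle,numpy as np
from h import *
from plant import r
c=pickle.load(open('pics/top.pkl','rb'));P=cloud(c,c['world_from_camera']);ok=c['range_z']>0
for y0 in np.arange(-.7,.3,.1):
    row=[]
    for x0 in np.arange(.2,.7,.05):
        m=ok&(abs(P[...,0]-x0-.025)<.025)&(abs(P[...,1]-y0-.05)<.05);row.append(round(float(P[m][:,2].max()),2) if m.any() else -1)
    print(round(y0,2),row)
s=r.get_state()
print(plan([.44,.09,.32],-104,s),plan([.40,-.45,.32],-104,s))
E
```

```text
-0.7 [-0.86, -0.87, 0.01, 0.01, 0.01, -0.15, -0.15, -0.15, -0.15, -0.15]
-0.6 [-0.86, -0.86, 0.01, 0.01, 0.01, 0.01, 0.01, 0.01, 0.01, 0.01]
-0.5 [-0.87, -0.87, 0.01, 0.02, 0.04, 0.01, 0.01, 0.01, 0.01, 0.01]
-0.4 [-0.87, -0.87, 0.01, 0.05, 0.05, 0.19, 0.36, 0.37, 0.37, 0.37]
-0.3 [-0.86, -0.87, 0.01, 0.19, 0.19, 0.28, 0.38, 0.41, 0.75, 0.37]
-0.2 [-0.86, 0.65, 0.01, 0.01, 0.19, 0.19, 0.38, 0.41, 0.41, 0.38]
-0.1 [0.59, 0.65, 0.01, 0.01, 0.19, 0.19, 0.29, 0.37, 0.37, 0.36]
-0.0 [0.49, -1, 0.01, 0.04, 0.06, 0.05, 0.1, 0.11, 0.11, 0.1]
0.1 [-0.86, -1, 0.01, 0.06, 0.06, 0.01, 0.1, 0.11, 0.11, 0.11]
0.2 [-0.87, -1, 0.01, 0.05, 0.06, 0.02, 0.01, 0.06, 0.06, 0.06]
(array([  0.1,   0. , -60.7]), array([-78.19,  -7.46,  -6.93])) (array([  0.1,   0. , -60.7]), array([-24.82, -16.64,  -6.93]))
```

```bash
python3 -m crank '[[[0,0,0],[0,0,-3.6],1],[[0,0,0],[0,0,-3.6],1],[[0,0,0],[0,0,-3.6],1],[[0,0,0],[-4.4,2.3,0],1],[[0,0,0],[-4.4,2.3,0],1],[[0,0,0],[-4.4,2.3,0],1],[[0,0,0],[-4.4,2.3,0],1],[[0,0,0],[-4.4,2.3,0],1]]' 10
python3 -m crank '[[[0,0,0],[-4.4,2.3,0],1],[[0,0,0],[-1,3.2,0],1],[[0,0,0],[-1,3.2,0],1],[[0,0,0],[-1,3.2,0],1],[[0,0,0],[-1,3.2,0],1],[[0,0,0],[-1,3.2,0],1],[[0,0,0],[-1,3.2,0],1],[[0,0,0],[-1,3.2,0],1]]'
python3 -m crank '[[[0,0,0],[-1,3.2,0],1],[[0,0,0],[-1,3.2,0],1],[[0,0,0],[-1,3.2,0],1],[[0,0,0],[-1,3.2,0],1],[[0,0,0],[-1,3.2,0],1],[[0,0,0],[-1,3.2,0],1],[[0,0,0],[-1,3.2,0],1],[[0,0,0],[-1,3.2,0],1]]'
python3 -m crank '[[[0,0,-7.6],[0,0,0],1],[[0,0,-7.6],[0,0,0],1],[[0,0,-7.6],[0,0,0],1],[[0,0,-7.6],[0,0,0],1],[[0,0,-7.6],[0,0,0],1],[[0,0,-7.6],[0,0,0],1],[[0,0,-7.6],[0,0,0],1],[[0,0,-7.6],[0,0,0],1]]'
python3 - <<'E'
from plant import r
import cv2,numpy as np,pickle
s=r.get_state();print(s)
c=r.capture('wrist');c['s']=s;pickle.dump(c,open('pics/w1.pkl','wb'));cv2.imwrite('pics/w1.png',c['color'][...,::-1]);print(np.round(c['hand_eye'],3))
E
```

```text
time_s: 0.9
tcp_pos: [0.3613, -0.4801, 0.3593]
eef_rot: [180.0, -0.0, -164.7]
contact_force: [-0.2, -1.2, 0.4]
gripper_width: 0.0292
gripper_force: 0.0
time_s: 1.7
tcp_pos: [0.4045, -0.2121, 0.3593]
eef_rot: [180.0, -0.0, -164.7]
contact_force: [1.0, 0.7, 1.3]
gripper_width: 0.0008
gripper_force: 0.0
time_s: 2.5
tcp_pos: [0.4138, 0.0559, 0.3595]
eef_rot: [180.0, 0.0, -164.6]
contact_force: [0.7, 0.1, -0.9]
gripper_width: -0.0
gripper_force: 0.0
time_s: 3.3
tcp_pos: [0.4141, 0.0545, 0.3593]
eef_rot: [180.0, -0.0, -103.5]
contact_force: [1.0, 0.5, -2.0]
gripper_width: 0.0009
gripper_force: 0.0
{'time_s': 3.3, 'joints': array([ 3.48282561e+01, -8.13223461e+00, -1.83158582e+01, -1.23406914e-02,
       -7.98434644e+01, -4.83693764e+01]), 'qd': array([-1.23884673e-01, -4.13381345e-02, -4.57904606e-03,  5.01864748e-02,
       -1.58248251e-02,  7.53999501e+01]), 'joint_torque': array([ 1.23516162e-02, -1.90011996e+01,  3.06477070e+01,  7.31823027e+00,
       -3.42807232e-02, -2.19264194e+00]), 'tcp_pos': array([0.41405696, 0.05451601, 0.35930277]), 'eef_rot': array([ 1.79972926e+02, -1.21778365e-02, -1.03543296e+02]), 'contact_force': array([ 1.00602084,  0.49019816, -2.01587326]), 'moment': array([ 0.00384397,  0.07841622, -0.02357121]), 'gripper_force': 0.0, 'gripper_width': 0.0009075225812044956}
[[ 0.001 -0.955 -0.298  0.082]
 [ 1.     0.001 -0.001  0.   ]
 [ 0.001 -0.298  0.955 -0.131]
 [ 0.     0.     0.     1.   ]]
```

View pics/w1.png

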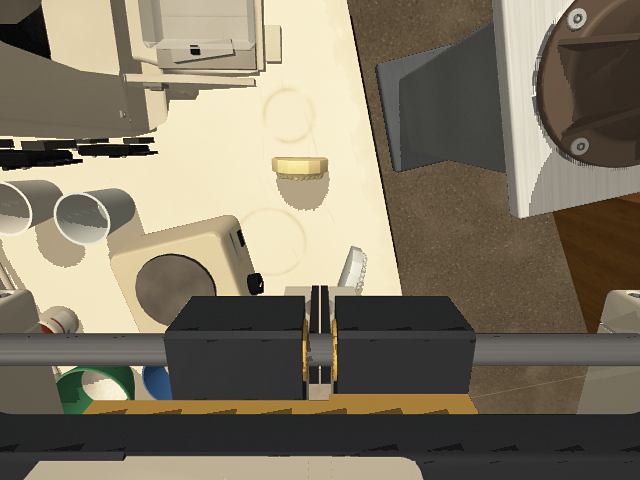

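The wrist view shows yellow at (300,167), slab at the top and teeth at the bottom (towards +y). Grey is at (354,268), partly hidden behind the gripper.

```bash
python3 - <<'E'
import pickle,numpy as np,cv2
from scipy.spatial.transform import Rotation as R
from h import *
c=pickle.load(open('pics/w1.pkl','rb'));s=c['s']
T=np.eye(4);T[:3,:3]=R.from_euler('xyz',s['eef_rot'],degrees=True).as_matrix();T[:3,3]=s['tcp_pos'];P=cloud(c,T@c['hand_eye'])
for k,(a,b,d,e) in {'yel':(262,145,338,215),'grey':(335,240,375,285)}.items():
    m=np.zeros(P.shape[:2],bool);m[b:e,a:d]=1;m&=(c['range_z']>0)&(P[...,2]>.012)&(P[...,2]<.075);q=P[m]
    for lo in (.012,.04,.052):
        t=q[q[:,2]>lo][:,:2]
        if len(t)<10: continue
        (cx,cy),(w,h),an=cv2.minAreaRect(t.astype(np.float32)*1000);print(k,lo,len(t),round(cx),round(cy),round(w),round(h),round(an,1))
    print(box(P,m))
    for z in np.arange(.02,.065,.005):
        t=q[(q[:,2]>z-.0025)&(q[:,2]<z+.0025)]
        n=np.array([.24,.97]) if k=='yel' else np.array([-.85,.53])
        if len(t)>5: print(' z',round(z,3),'normal max/min mm',np.round(np.percentile(t[:,:2]@n,[3,97])*1000),'mean',np.round(t.mean(0),3))
print('c yellow centre proj', np.array([.429,.016])@[.24,.97])
E
```

```text
yel 0.012 1116 431 16 26 70 75.4
yel 0.04 832 431 15 25 57 75.4
yel 0.052 417 430 12 18 40 75.3
[[0.397, -0.003, 0.02], [0.429, 0.012, 0.05], [0.462, 0.03, 0.058]]
 z 0.02 normal max/min mm [106. 106.] mean [0.418 0.005 0.02 ]
 z 0.025 normal max/min mm [105. 132.] mean [0.43  0.015 0.026]
 z 0.03 normal max/min mm [105. 127.] mean [0.43  0.012 0.03 ]
 z 0.035 normal max/min mm [106. 129.] mean [0.423 0.015 0.035]
 z 0.04 normal max/min mm [105. 129.] mean [0.432 0.012 0.04 ]
 z 0.045 normal max/min mm [106. 129.] mean [0.429 0.016 0.046]
 z 0.05 normal max/min mm [106. 129.] mean [0.43  0.015 0.05 ]
 z 0.055 normal max/min mm [106. 121.] mean [0.43  0.01  0.056]
 z 0.06 normal max/min mm [106. 120.] mean [0.429 0.011 0.058]
grey 0.012 695 393 169 59 24 58.6
grey 0.04 384 391 167 38 24 59.6
grey 0.052 140 396 167 23 14 57.8
[[0.374, 0.141, 0.014], [0.391, 0.159, 0.043], [0.412, 0.18, 0.054]]
 z 0.02 normal max/min mm [-256. -238.] mean [0.395 0.157 0.02 ]
 z 0.025 normal max/min mm [-256. -234.] mean [0.388 0.154 0.025]
 z 0.03 normal max/min mm [-256. -235.] mean [0.39  0.154 0.03 ]
 z 0.035 normal max/min mm [-256. -234.] mean [0.389 0.154 0.035]
 z 0.04 normal max/min mm [-256. -234.] mean [0.389 0.156 0.04 ]
 z 0.045 normal max/min mm [-256. -233.] mean [0.388 0.162 0.045]
 z 0.05 normal max/min mm [-256. -237.] mean [0.393 0.162 0.05 ]
 z 0.055 normal max/min mm [-255. -241.] mean [0.397 0.168 0.054]
c yellow centre proj 0.11848
```

```bash
python3 -m crank '[[[0,0,1],[-0.8,-2.6,0],1],[[0,0,0],[0,0,4],1],[[0,0,0],[0,0,4],1],[[0,0,0],[0,0,4],1],[[0,0,0],[0,0,4],1],[[0,0,0],[0,0,4],1],[[0,0,0],[0,0,4],1],[[0,0,0],[0,0,0],1]]'
python3 -m crank '[[[0,0,0],[0,0,1.5],1],[[0,0,0],[0,0,1.5],1],[[0,0,0],[0,0,1.6],1],[[0,0,0],[0,0,0],1]]'
python3 - <<'E'
from plant import r
from h import *
s=r.get_state();n=np.array([.25,.968]);d=(s['tcp_pos'][:2]-[.431,.0155]);print('along n',d@n,'lat',d@[.968,-.25],s['tcp_pos'],s['eef_rot'])
c=r.capture('wrist');cv2.imwrite('pics/w2.png',c['color'][...,::-1])
E
```

```text
time_s: 4.15
tcp_pos: [0.4381, 0.0544, 0.1154]
eef_rot: [179.6, -0.4, -105.1]
contact_force: [-0.8, -0.8, 0.1]
gripper_width: 0.0008
gripper_force: 0.0
time_s: 4.55
tcp_pos: [0.4414, 0.0561, 0.0738]
eef_rot: [179.9, -0.1, -104.9]
contact_force: [0.9, -0.2, -0.1]
gripper_width: 0.0007
gripper_force: 0.0
along n 0.04185394041032902 lat -9.913062557637131e-05 [0.44137246 0.0560587  0.07375239] [ 1.79945747e+02 -6.23848486e-02 -1.04937948e+02]
```

View pics/w2.png

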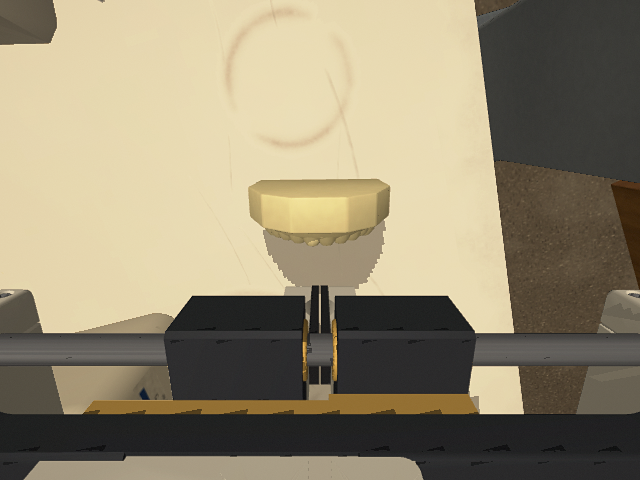

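Yellow's tooth row, at (318,238), is centred on the fingers, with about 20 mm of gap. Now the push.

```bash
python3 -m crank '[[[0,0,0],[0.6,0,0],1],[[0,0,0],[0.6,0,0],1],[[0,0,0],[0.5,0,0],1],[[0,0,0],[0.2,0,0],1],[[0,0,0],[0.2,0,0],1],[[0,0,0],[0.2,0,0],1],[[0,0,0],[0.2,0,0],1],[[0,0,0],[0.2,0,0],1]]'
python3 -m crank '[[[0,0,0],[0.2,0,0],1],[[0,0,0],[0.2,0,0],1],[[0,0,0],[0,0,0],1],[[0,0,0],[0,0,0],1]]'
python3 - <<'E'
from plant import r
from h import *
c=r.capture('wrist');cv2.imwrite('pics/w3.png',c['color'][...,::-1])
E
```

```text
time_s: 5.4
tcp_pos: [0.4345, 0.0299, 0.0735]
eef_rot: [180.0, -0.0, -104.9]
contact_force: [0.2, 0.2, -0.2]
gripper_width: 0.0
gripper_force: 0.1
time_s: 5.8
tcp_pos: [0.4335, 0.0261, 0.0736]
eef_rot: [180.0, -0.0, -104.9]
contact_force: [-0.5, 0.2, 0.4]
gripper_width: 0.0001
gripper_force: 0.0
```

View pics/w3.png

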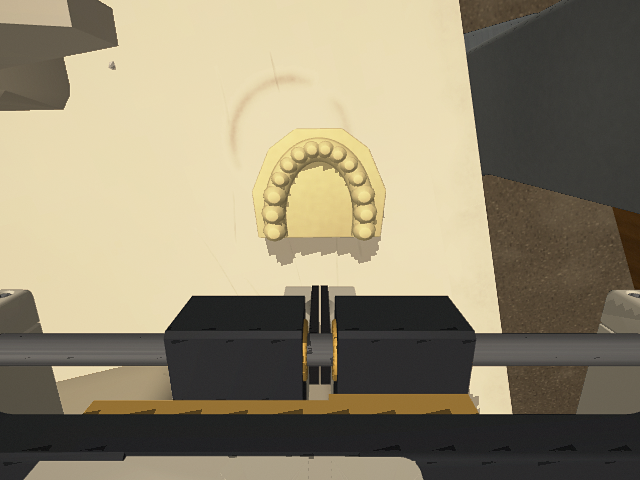

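Yellow now lies flat, teeth up, at (319,185). Next is grey.

```bash
python3 -m crank '[[[0,0,0],[-0.4,0,-2],1],[[0,0,0],[0,0,-4],1],[[0,0,0],[0,0,-4],1],[[0,0,0],[0,0,-4],1],[[0,0,0],[-2.8,2.4,-4],1],[[0,0,0],[-2.8,2.4,0],1],[[0,0,0],[-2.8,2.4,0],1],[[0,0,0],[-2.8,2.4,0],1]]'
python3 -m crank '[[[0,0,0],[-2.9,2.2,0],1],[[0,0,-8.4],[0,0,0],1],[[0,0,-8.4],[0,0,0],1],[[0,0,-8.4],[0,0,0],1],[[0,0,-8.4],[0,0,0],1],[[0,0,-8.4],[0,0,0],1],[[0,0,-8.4],[0,0,0],1],[[0,0,-8.4],[0,0,0],1]]'
python3 -m crank '[[[0,0,-8.4],[0,0,0],1],[[0,0,-6.3],[0,0,0],1],[[0,0,0],[0,0,0],1],[[0,0,0],[0,0,0],1]]'
python3 - <<'E'
from plant import r
from h import *
from scipy.spatial.transform import Rotation as R
s=r.get_state();print(s['tcp_pos'],s['eef_rot'],s['joints'])
c=r.capture('wrist');cv2.imwrite('pics/w4.png',c['color'][...,::-1])
T=np.eye(4);T[:3,:3]=R.from_euler('xyz',s['eef_rot'],degrees=True).as_matrix();T[:3,3]=s['tcp_pos'];P=cloud(c,T@c['hand_eye'])
m=(c['range_z']>0)&(P[...,2]>.012)&(P[...,2]<.065)&(np.hypot(P[...,0]-.395,P[...,1]-.174)<.05);m[285:]=0
print(box(P,m))
t=P[m]
for lo in(.012,.04): print(cv2.minAreaRect((t[t[:,2]>lo][:,:2]*1000).astype(np.float32)))
g=np.array([-.854,.521])
for z in(.035,.04,.045,.05):
    q=t[abs(t[:,2]-z)<.003];print(z,np.percentile(q[:,:2]@g,[3,97]))
print('c',np.array([.395,.174])@g,plan([.3566,.197,.07],-31.4,s))
E
```

```text
time_s: 6.65
tcp_pos: [0.371, 0.1613, 0.2508]
eef_rot: [-180.0, 0.1, -104.9]
contact_force: [1.2, -0.2, 0.2]
gripper_width: 0.0006
gripper_force: 0.0
time_s: 7.45
tcp_pos: [0.3578, 0.1939, 0.2503]
eef_rot: [180.0, 0.0, -45.7]
contact_force: [0.3, 0.0, -0.3]
gripper_width: 0.0002
gripper_force: 0.0
time_s: 7.85
tcp_pos: [0.3579, 0.1939, 0.2503]
eef_rot: [180.0, 0.0, -31.5]
contact_force: [-0.3, 0.2, 0.4]
gripper_width: 0.0007
gripper_force: 0.0
[0.35786033 0.19389117 0.25030665] [ 1.79998782e+02  2.49972446e-03 -3.15423233e+01] [ 5.65615738e+01 -5.92788300e+00 -3.06420303e+01 -2.70587559e-03
 -6.52871528e+01  1.89723428e+00]
[[0.377, 0.143, 0.02], [0.397, 0.172, 0.047], [0.418, 0.199, 0.054]]
((394.79144287109375, 173.82357788085938), (67.85250854492188, 24.360687255859375), 59.161800384521484)
((395.0835266113281, 173.43569946289062), (53.402000427246094, 23.303253173828125), 58.850242614746094)
0.035 [-0.2587273  -0.23646774]
0.04 [-0.25873164 -0.23633458]
0.045 [-0.25860887 -0.23644578]
0.05 [-0.25860102 -0.23961153]
c -0.246676 (array([ 0. ,  0. , -0.1]), array([-0.27, -0.2 , 18.03]))
```

View pics/w4.png

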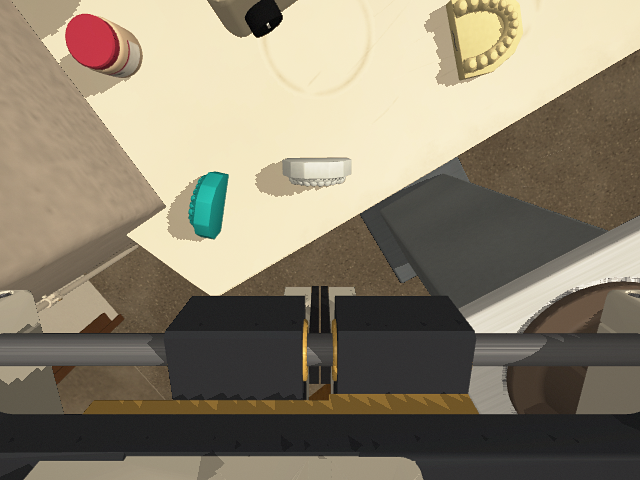

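Grey is at (317,172), teeth towards the fingers and centred. The turquoise one, at (208,205), is clear of the path.

```bash
python3 -m crank '[[[0,0,0],[-0.3,-0.2,4],1],[[0,0,0],[0,0,4],1],[[0,0,0],[0,0,4],1],[[0,0,0],[0,0,3],1],[[0,0,0],[0,0,2],1],[[0,0,0],[0,0,1],1],[[0,0,0],[0,0,0],1],[[0,0,0],[0,0,0],1]]'
python3 -m crank '[[[0,0,0],[0.6,0,0],1],[[0,0,0],[0.6,0,0],1],[[0,0,0],[0.6,0,0],1],[[0,0,0],[0.4,0,0],1],[[0,0,0],[0.2,0,0],1],[[0,0,0],[0.2,0,0],1],[[0,0,0],[0.2,0,0],1],[[0,0,0],[0.2,0,0],1]]'
python3 -m crank '[[[0,0,0],[0.2,0,0],1],[[0,0,0],[0.2,0,0],1],[[0,0,0],[0.2,0,0],1],[[0,0,0],[0.2,0,0],1],[[0,0,0],[0,0,0],1],[[0,0,0],[0,0,0],1],[[0,0,0],[0,0,0],1]]'
python3 - <<'E'
from plant import r
from h import *
c=r.capture('wrist');cv2.imwrite('pics/w5.png',c['color'][...,::-1])
E
```

```text
time_s: 8.7
tcp_pos: [0.3566, 0.1973, 0.0705]
eef_rot: [180.0, -0.0, -31.4]
contact_force: [-0.3, 0.0, 0.2]
gripper_width: 0.0005
gripper_force: 0.0
time_s: 9.5
tcp_pos: [0.3821, 0.1815, 0.0703]
eef_rot: [180.0, -0.0, -31.3]
contact_force: [-0.3, 0.7, 1.1]
gripper_width: 0.0003
gripper_force: 0.0
time_s: 10.2
tcp_pos: [0.3888, 0.1774, 0.0703]
eef_rot: [180.0, 0.0, -31.4]
contact_force: [-0.1, -0.4, 0.8]
gripper_width: 0.0005
gripper_force: 0.0
```

View pics/w5.png

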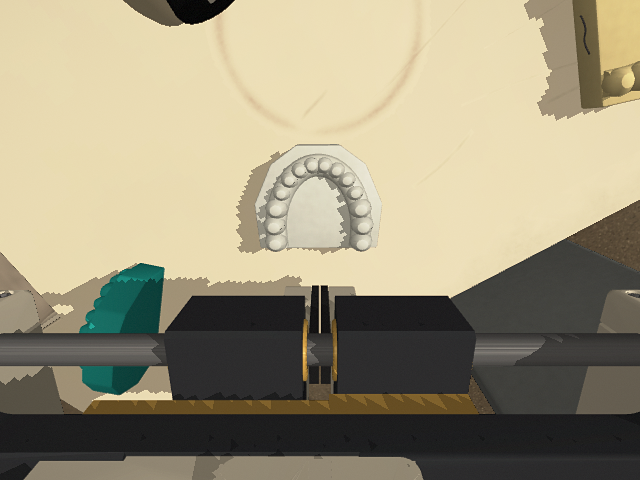

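Grey lies flat, teeth up, at (318,198), and the turquoise one is still standing. I'll rise clear, check the heights and hand in.

```bash
python3 -m crank '[[[0,0,0],[-0.5,0,-2],1],[[0,0,0],[0,0,-4],1],[[0,0,0],[0,0,-4],1],[[0,0,0],[0,0,-4],1],[[0,0,0],[0,0,-4],1],[[0,0,0],[0,0,0],1],[[0,0,0],[0,0,0],1],[[0,0,0],[0,0,0],1]]'
python3 - <<'E'
from plant import r
from h import *
c=r.capture('side');P=cloud(c,c['world_from_camera'])
for k,x,y in(('grey',.43,.152),('yel',.42,-.02),('turq',.424,.287)):
    m=(c['range_z']>0)&(P[...,2]>.006)&(P[...,2]<.09)&(np.hypot(P[...,0]-x,P[...,1]-y)<.045);print(k,m.sum(),box(P,m) if m.sum()>5 else '')
print(r.close_job())
E
```

```text
time_s: 11.05
tcp_pos: [0.384, 0.1796, 0.2495]
eef_rot: [179.9, 0.0, -31.4]
contact_force: [0.5, -0.0, -0.2]
gripper_width: 0.0003
gripper_force: 0.0
grey 487 [[0.391, 0.132, 0.007], [0.42, 0.158, 0.017], [0.453, 0.192, 0.027]]
yel 443 [[0.388, -0.044, 0.007], [0.417, -0.014, 0.018], [0.453, 0.01, 0.027]]
turq 359 [[0.394, 0.27, 0.007], [0.409, 0.301, 0.04], [0.435, 0.313, 0.058]]
the job is handed in; nothing more can be done
None
```

Both casts, grey and yellow, were tipped over where they stood and now lie flat on their bases with the teeth up (tops measured at about 27 mm); the turquoise look-alike is still standing, I saw no contact with anything else, and the job was handed in at about 11 s.

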